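# Unload a row of tested bearings onto the wash rack in the same order

### The job

Move the four tested bearings from the carriers on the carrier rail to the wash rack, one on each post, in the same order as they stand now, so that they still match the lines of the test sheet: the bearing nearest the rail's stop plate goes on the post nearest the rack's hoop grip, and so on down the row. Lower each bearing over its post until it lies flat on the shoulder, and do not let it drop.

Things in the scene. Friction and masses are not known exactly. Their poses are not given: they have to be found in the camera images.
- brg_thin_c (a point): The thinnest and narrowest bearing, open, with small balls in a dark cage: outer diameter 42 mm, 7 mm thick, 30 mm bore right through. It lies flat (bore upright). The point is its centre, half-way up, 3.5 mm above its underside. It starts on its own carrier.
- brg_needle_c (a point): A tall narrow needle-roller bearing, two bright steel rings with fine rollers between: outer diameter 47 mm, 17 mm thick, 30 mm bore right through. It lies flat (bore upright). The point is its centre, half-way up, 8.5 mm above its underside. It starts on its own carrier.
- brg_open_c (a point): A flat open ball bearing with large balls in a brass cage: outer diameter 55 mm, 13 mm thick, 30 mm bore right through. It lies flat (bore upright). The point is its centre, half-way up, 6.5 mm above its underside. It starts on its own carrier.
- brg_sealed_c (a point): The biggest and thickest bearing, its faces closed by black rubber seals: outer diameter 62 mm, 24 mm thick, 30 mm bore right through. It lies flat (bore upright). The point is its centre, half-way up, 12 mm above its underside. It starts on its own carrier.
- carrier_thin: The carrier on which the 42 mm bearing starts; all four look alike and stay fixed: a black round foot 68 mm across and 14 mm high, on it a white stem 36 mm across whose top, where the bearing rests, is 36 mm above the origin (42 mm above the bench), and a 24 mm locating boss that rises 5 mm into the bore. Origin: centre of the foot's underside.
- carrier_needle: The carrier on which the 47 mm bearing starts; all four look alike and stay fixed: a black round foot 68 mm across and 14 mm high, on it a white stem 36 mm across whose top, where the bearing rests, is 36 mm above the origin (42 mm above the bench), and a 24 mm locating boss that rises 5 mm into the bore. Origin: centre of the foot's underside.
- carrier_open: The carrier on which the 55 mm bearing starts; all four look alike and stay fixed: a black round foot 68 mm across and 14 mm high, on it a white stem 36 mm across whose top, where the bearing rests, is 36 mm above the origin (42 mm above the bench), and a 24 mm locating boss that rises 5 mm into the bore. Origin: centre of the foot's underside.
- carrier_sealed: The carrier on which the 62 mm bearing starts; all four look alike and stay fixed: a black round foot 68 mm across and 14 mm high, on it a white stem 36 mm across whose top, where the bearing rests, is 36 mm above the origin (42 mm above the bench), and a 24 mm locating boss that rises 5 mm into the bore. Origin: centre of the foot's underside.
- rail: The carrier rail: an aluminium channel fixed on the bench, 86 mm wide (x), 400 mm long (y), walls 18 mm high. Origin: centre of its underside, on the bench. A dark steel stop plate 34 mm high closes its +y end (left, seen from the robot); the -y end is open. The carriers stand on its centre line at y = +135, +45, -45 and -135 mm, any carrier in any place.
- wash_rack: The empty wash rack, fixed: a perforated steel plate 84 x 430 mm, rims 12 mm high. Origin: on the bench, mid-row. Four like posts at x = 0, y = +135, +45, -45, -135 mm: a shoulder 36 mm across, its top, where a bearing rests, 42 mm above the bench; on it a pin 12 mm across with a tapered tip, ending 76 mm up. A hoop grip 66 mm high at the +y end (left, seen from the robot), y = +243 mm.
Things that resemble listed ones, but are neither listed nor needed, are in the scene too. Leave any orange or red look-alike of the part that bears brg_needle_c alone.

How it is judged:
By the outcome, as a careful person would: the job done as asked, in the order asked, and still so for the second after the job is handed in, with the robot touching nothing.
It also fails if it takes over 93 s, if anything falls off the work surface, if the arm or the gripper's body presses on something with over 40 N, if the wrist force passes 120 N, or if a joint passes its speed limit or range.

### The arm

A 7-joint arm with a two-finger parallel gripper is mounted at the origin on the work surface. World frame = base frame: x ahead of the robot, y to its left, z up, the work surface at z = 0. Lengths are in mm, angles in rad, forces in N, time in s.
With the tool pointing down it reaches from about 400 to 875 mm from the base axis. Payload 19.3 kg.
Tool frame: the origin (TCP) lies at the very end of the fingers, on their centre line; the grasp point (between the pads) lies 19 mm behind it (grip_point_offset is the z of the grasp point in the tool frame, in mm); z points along the fingers, x is the direction in which the jaws open and shut, and the axes are right-handed (so a half turn about z gives the same grasp; the last joint's range is limited). The gripper opens to 85 mm and grips with 20 to 120 N. Pads are 22 mm wide; open, the fingers measure 114 mm over their backs; the gripper's body (76 mm by 85 mm) begins 54 mm behind the grasp point. The pads swing forward as they close: fully open they stand 13 mm farther back than shut.
Start: joints at [-0.07, 0.521, -0.036, 1.599, 0.021, 1.021, -0.113], TCP at [624.991, -0.025, 210.391] pointing down, gripper open.
Joint ranges: [-2.91, 2.91], [-0.3, 2.13], [-1.5, 1.42], [0.17, 2.43], [-1.26, 4.41], [0.16, 1.93], [-2.52, 2.52]. Speed limits (rad/s): [1.89, 1.89, 2.39, 2.39, 3.01, 3.01, 3.01].

### API

Orientations are given as a 3x3 rotation matrix whose columns are the frame's x, y, z axes.
In Python, from workcell import movep, movel, goto_joints, open_gripper, clamp, wait, inverse_kinematics, read_state, camera, PlanningError, finish_job, grip_point_offset gives the robot as it stands. Calls block until the motion is done:
- movep(position, orientation): joint-space move of the TCP to a pose.
- movel(position, frame=None, max_speed=150, guard=None): straight line of the TCP; frame=None keeps the orientation; max_speed is the mean speed in mm/s. With guard (N) it stops when the force on the tool has changed by that much, and returns True; else False.
- goto_joints(angles): joint-space move.
- open_gripper() and clamp(): open the fingers fully, or close them until they stop; the grip force is fixed at half the most.
- wait(seconds).
- inverse_kinematics(position, orientation): joint angles nearest the present ones, or None.
- read_state(): the state.
- camera(name): name is "scene" or "side" or "wrist"; returns a dict with "image" (384x512x3 uint8, blue, green, red), "range_z" (384x512 float32, mm along the optical axis (not along the pixel's ray), 0 where there is no reading), "fx", "fy", "cx", "cy" (pixels), "cam_to_world" (4x4, takes a point from camera to world coordinates). Camera axes: x right, y up, looking along -z (the intrinsics and any distortion apply to the point x, -y, -z); pixel columns grow to the right and rows downward; lengths in mm; the calibration is good to about 2 mm. A picture is of the moment at which its call begins.
A pose or a line that the arm cannot do raises PlanningError and nothing moves.
- finish_job(): hands the job in, once; it reports no verdict.
The state is a dict: "time": time; "qpos": joint angles; "qvel": joint speeds; "joint_efforts": joint torques, N m; "eef_pos": TCP position; "tool_rot": TCP orientation; "ft_force": force on the tool from outside, world axes, zero at the start; "torque": the same for the moment, N m; "finger_gap": finger opening in mm.
Only numpy, scipy, OpenCV 4.12 (cv2) and the standard library are available. Lean on these libraries where they do the work, as an engineer would, in place of code of your own. Each camera call takes 0.05 s, during which the arm holds its last target.

## Working session

There is one attempt and no reset: what is moved stays moved. The work goes in short steps, each a Python script; the robot and the scene stay as the last script left them, time stands still between calls to the robot, and variables do not carry over. Pictures are saved under pics/ and viewed, and the job is handed in when it is done.

```bash
ls; mkdir -p pics
python3 - <<'E'
from workcell import *
import cv2,numpy as np,pickle
for n in ["scene","side","wrist"]:
    c=camera(n); cv2.imwrite(f"pics/{n}0.png",c["image"]); pickle.dump(c,open(f"{n}0.pkl","wb"))
    print(n,c["fx"],c["fy"],c["cx"],c["cy"],[k for k in c]);print(np.round(c["cam_to_world"],3))
s=read_state();print(s["time"],s["finger_gap"],s["tool_rot"],grip_point_offset)
E
```

```text
pics
scene 431.7188662792762 431.7188662792762 252.11505650625895 189.5250287878438 ['image', 'range_z', 'fx', 'fy', 'cx', 'cy', 'cam_to_world']
[[ 5.64000e-01 -6.48000e-01  5.12000e-01  8.66296e+02]
 [ 8.26000e-01  4.51000e-01 -3.38000e-01 -3.01410e+02]
 [-1.20000e-02  6.13000e-01  7.90000e-01  6.43217e+02]
 [ 0.00000e+00  0.00000e+00  0.00000e+00  1.00000e+00]]
side 422.84375209128103 422.84375209128103 248.37529576102742 189.13459791444822 ['image', 'range_z', 'fx', 'fy', 'cx', 'cy', 'cam_to_world']
[[-8.76000e-01  2.24000e-01 -4.26000e-01  1.92974e+02]
 [-4.82000e-01 -4.05000e-01  7.77000e-01  4.67279e+02]
 [ 1.00000e-03  8.86000e-01  4.63000e-01  3.99818e+02]
 [ 0.00000e+00  0.00000e+00  0.00000e+00  1.00000e+00]]
wrist 265.97878087086644 265.97878087086644 256.86717130141193 188.9741995075886 ['image', 'range_z', 'fx', 'fy', 'cx', 'cy', 'cam_to_world']
[[ 1.00000e+00 -2.00000e-03  1.00000e-03  6.24320e+02]
 [ 1.00000e-03  9.64000e-01  2.68000e-01  6.79230e+01]
 [-1.00000e-03 -2.68000e-01  9.64000e-01  3.73785e+02]
 [ 0.00000e+00  0.00000e+00  0.00000e+00  1.00000e+00]]
0.15 85.49902884635725 [[ 9.99999677e-01 -3.44696559e-05 -8.02955013e-04]
 [-3.45122330e-05 -9.99999998e-01 -5.30116413e-05]
 [-8.02953184e-04  5.30393360e-05 -9.99999676e-01]] -18.700000000000003
```

View pics/scene0.png

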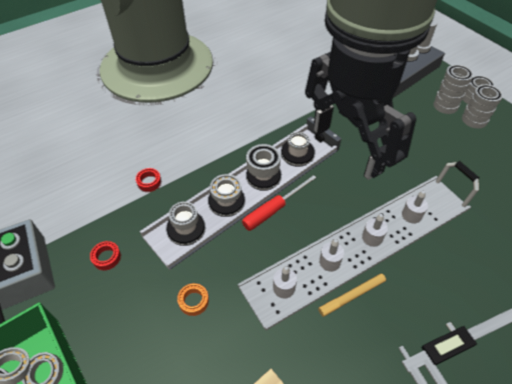

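View pics/side0.png

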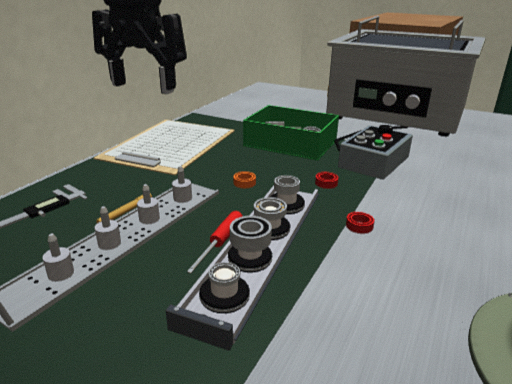

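View pics/wrist0.png

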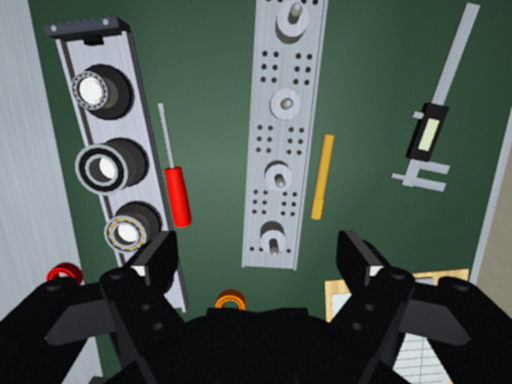

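In all three views, going from the stop plate, the bearings stand thin (wrist 93,91), sealed (112,165), open (126,232), then needle (scene 184,216). The red and orange rings are lying off the rail. Next I'll measure positions from depth.

```bash
cat > h.py <<'E'
import numpy as np,pickle,cv2
def cloud(c):
    d=c["range_z"];v,u=np.mgrid[:d.shape[0],:d.shape[1]]
    P=np.stack([(u-c["cx"])/c["fx"]*d,-(v-c["cy"])/c["fy"]*d,-d],-1)
    T=c["cam_to_world"];W=P@T[:3,:3].T+T[:3,3];W[d<=0]=np.nan
    return W
E
python3 - <<'E'
from h import *
from scipy import ndimage
for n in ["scene","side","wrist"]:
    W=cloud(pickle.load(open(n+"0.pkl","rb")))
    # top view map of heights: 1px=2mm, x 350..850, y -350..350
    H=np.zeros((250,400),np.float32)
    ok=np.isfinite(W[...,2])&(W[...,2]<110)&(W[...,2]>-10)
    w=W[ok]; i=((w[:,0]-350)/2).astype(int); j=((w[:,1]+400)/2).astype(int)
    m=(i>=0)&(i<250)&(j>=0)&(j<400)
    np.maximum.at(H,(i[m],j[m]),w[m,2])
    cv2.imwrite(f"pics/H_{n}.png",cv2.resize(np.clip(H*2.3,0,255).astype(np.uint8)[::-1,::-1],None,fx=2,fy=2,interpolation=0))
    print(n,np.median(w[np.abs(w[:,2])<8,2]))
E
```

```text
scene 0.22080548738637162
side -1.1739194799996824
wrist 0.8923178570320829
```

```bash
cd pics; python3 -c "
import cv2,numpy as np
a=[cv2.resize(cv2.imread(f'H_{n}.png'),(640,300)) for n in ['scene','side']]
cv2.imwrite('H2.png',np.vstack(a))"
```

```text
(no output)
```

View pics/H2.png

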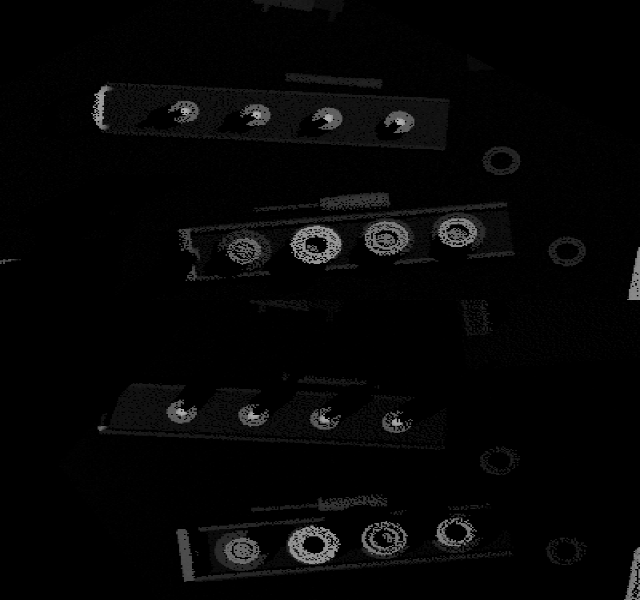

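View pics/H_wrist.png

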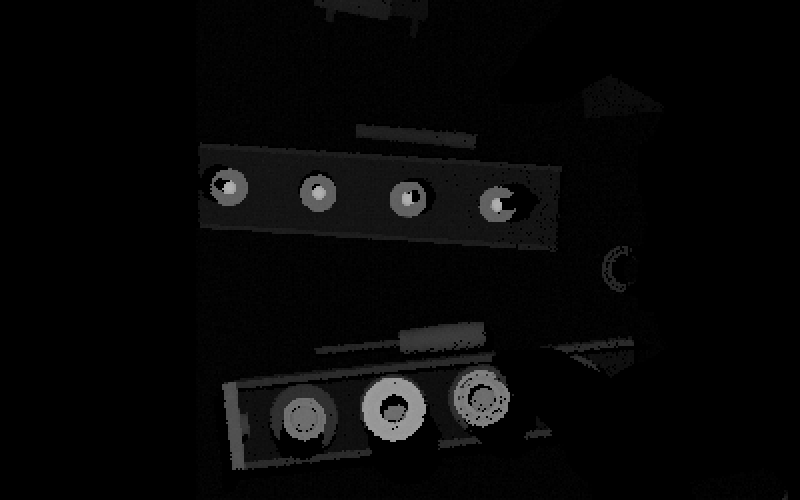

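The height maps show the layout clearly, so I'll fit circles to the bearing tops and post shoulders in each view.

Run:
```python
from h import *
from scipy.optimize import least_squares
items=[("thin",432,96,49,21),("sealed",441,6,66,31),("open",452,-82,55,27.5),("needle",462,-171,59,23.5)]+[("p%d"%i,x,y,42,18) for i,(x,y) in enumerate([(663,171),(658,82),(651,-8),(646,-98)])]
R={}
for n in ["scene","side","wrist"]:
    W=cloud(pickle.load(open(n+"0.pkl","rb"))).reshape(-1,3); W=W[np.isfinite(W[:,2])]
    for name,x,y,z,r in items:
        m=(np.hypot(W[:,0]-x,W[:,1]-y)<r+7)&(np.abs(W[:,2]-z)<4)
        p=W[m]
        if len(p)<40: print(n,name,"few");continue
        c,rad=cv2.minEnclosingCircle(p[:,:2].astype(np.float32))
        # outer edge: farthest pt in each 15deg sector, robust circle of known radius
        c=np.array(c)
        for _ in range(3):
            d=p[:,:2]-c;a=np.floor(np.degrees(np.arctan2(d[:,1],d[:,0]))/15)
            q=np.array([p[a==k][np.argmax(np.hypot(*d[a==k].T)),:2] for k in np.unique(a)])
            c=least_squares(lambda s:np.hypot(*(q-s).T)-r,c,loss="soft_l1").x
        R.setdefault(name,[]).append(c)
        print(n,name,np.round(c,1),"rad",round(np.median(np.hypot(*(q-c).T)),1),"zmed",round(np.median(p[:,2]),1),len(p),len(q))
for k in R: print(k,np.round(np.mean(R[k],0),1),np.round(np.std(R[k],0),1))
A=np.array([np.mean(R[k],0) for k in R]); 
for S in (A[:4],A[4:]):
    y=np.array([135,45,-45,-135]); 
    cen=S.mean(0); dirn=(S*y[:,None]).sum(0)/(y**2).sum(); print(cen,dirn,np.linalg.norm(dirn),np.arctan2(-dirn[0],dirn[1]),np.round(S-(cen+np.outer(y,dirn)/np.linalg.norm(dirn)),1))
```

```text
scene thin [431.5  95.1] rad 20.6 zmed 47.2 246 24
scene sealed [441.3   5.4] rad 31.0 zmed 65.0 584 24
scene open [452.6 -82.9] rad 27.1 zmed 53.7 408 24
scene needle [ 462.3 -171.9] rad 23.3 zmed 57.7 326 24
scene p0 [663.7 169.9] rad 17.6 zmed 41.7 243 22
scene p1 [657.9  80.5] rad 17.8 zmed 41.6 263 22
scene p2 [652.1  -9.2] rad 17.6 zmed 41.5 291 22
scene p3 [646.2 -99.1] rad 17.6 zmed 41.5 317 22
side thin [432.3  97.2] rad 20.9 zmed 46.4 412 24
side sealed [441.9   7.4] rad 30.8 zmed 63.9 652 24
side open [452.9 -80.5] rad 27.3 zmed 52.8 269 24
side needle [ 463.2 -170.2] rad 23.1 zmed 56.5 146 24
side p0 [663.8 172.3] rad 17.9 zmed 41.1 294 22
side p1 [658.1  82.9] rad 17.6 zmed 41.0 219 22
side p2 [653.   -7.2] rad 17.5 zmed 40.7 161 22
side p3 [647.2 -96.6] rad 17.3 zmed 40.4 127 21
wrist thin [430.9  95.6] rad 20.8 zmed 47.6 970 24
wrist sealed [440.5   6.1] rad 30.9 zmed 65.6 1739 24
wrist open [451.4 -81.7] rad 27.3 zmed 54.3 889 24
wrist needle few
wrist p0 [662.5 170.8] rad 17.7 zmed 42.2 740 24
wrist p1 [656.8  81.4] rad 17.6 zmed 42.2 612 24
wrist p2 [651.   -8.3] rad 17.6 zmed 42.3 481 24
wrist p3 [645.5 -97.9] rad 17.7 zmed 42.4 388 22
thin [431.6  96. ] [0.6 0.9]
sealed [441.2   6.3] [0.6 0.8]
open [452.3 -81.7] [0.6 1. ]
needle [ 462.7 -171. ] [0.4 0.8]
p0 [663.3 171. ] [0.6 1. ]
p1 [657.6  81.6] [0.6 1. ]
p2 [652.   -8.2] [0.8 0.8]
p3 [646.3 -97.9] [0.7 1. ]
[446.95831115 -37.61876184] [-0.11606383  0.98784802] 0.9946429122259282 0.11695538958543475 [[ 0.4 -0.5]
 [-0.5 -0.8]
 [ 0.1  0.6]
 [ 0.   0.7]]
[654.81887367  36.61915413] [0.06301018 0.99604268] 0.9980337219841099 -0.0631763392421408 [[ 0.  -0.3]
 [-0.1  0. ]
 [ 0.   0.1]
 [ 0.   0.2]]
```

```bash
python3 -c "
import cv2
a=cv2.imread('pics/scene0.png')[120:280,120:360];cv2.imwrite('pics/crop0.png',cv2.resize(a,None,fx=3.3,fy=3.3,interpolation=2))"
cat >> h.py <<'E'
from workcell import *
B={"thin":(431.6,96.0,24,0),"sealed":(441.2,6.3,26,1),"open":(452.3,-81.7,24,2),"needle":(462.7,-171.0,27,3)}
P=[(663.3,171.0),(657.6,81.6),(652.0,-8.2),(646.3,-97.9)]
def Rz(a):
    c,s=np.cos(a),np.sin(a); return np.array([[c,s,0],[s,-c,0],[0,0,-1.]])
YR,YW=0.117,-0.063; HI=115
def st(t=""):
    s=read_state();print(t,round(s["time"],1),np.round(s["eef_pos"],1),"gap",round(s["finger_gap"],1),"F",np.round(s["ft_force"],1))
def snap(n,f):
    c=camera(n);cv2.imwrite(f"pics/{f}.png",c["image"]);pickle.dump(c,open(f+".pkl","wb"))
def pick(k):
    x,y,z,i=B[k]
    movep([x,y,HI],Rz(YR)); movel([x,y,z],max_speed=90); st("down")
    clamp(); st("clamped"); movel([x,y,HI],max_speed=90); st("lifted")
def place(k):
    x0,y0,z,i=B[k]; x,y=P[i]
    movel([x,y,HI],Rz(YW),max_speed=150); st("over")
    movel([x,y,z+6],max_speed=80)
    st("pre"); g=movel([x,y,z-2.5],max_speed=12,guard=6); st("touch %s"%g)
def leave(k):
    x,y=P[B[k][3]]; open_gripper(); st("open"); movel([x,y,HI],max_speed=100)
E
```

```text
(no output)
```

View pics/crop0.png

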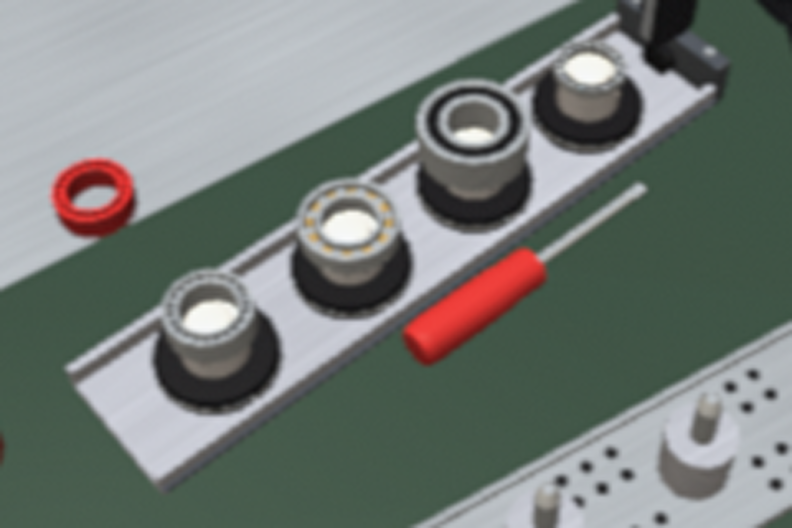

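The crop confirms the order: thin (590,70) by the stop plate, sealed with the black seal (472,125), open with the brass cage (348,228), and needle (208,310) at the open end. The stacked bearings, the ones in the bin and the red/orange rings are the look-alikes. I'll start with the thin bearing.

Run:
```python
from h import *
pick("thin"); snap("side","t1"); snap("scene","t1s")
cv2.imwrite("pics/t1b.png",np.hstack([cv2.imread("pics/t1.png")[:,:400],cv2.imread("pics/t1s.png")[:,112:]]))
```

```text
down 2.2 [431.9  96.   24.4] gap 85.4 F [-0.2  0.5 -0.2]
clamped 2.8 [431.8  96.   24.6] gap 37.2 F [-3.  -0.9 19.6]
lifted 3.9 [431.3  95.9 114.5] gap 37.2 F [-0.  -0.1  0.2]
```

View pics/t1b.png

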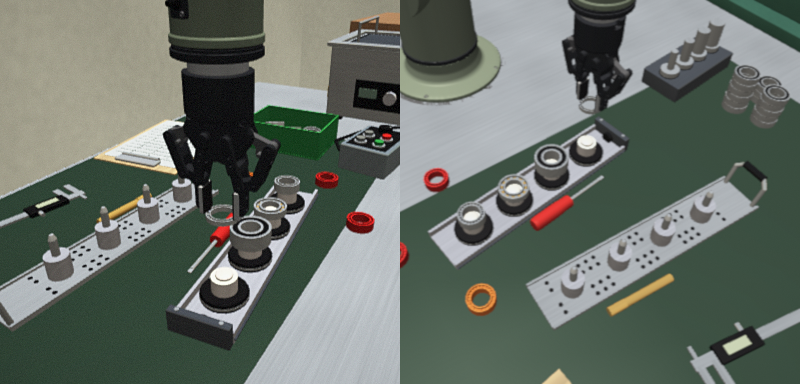

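The bearing was lifted, but the finger gap reads 37 mm where I expected 42. I'll zoom in before carrying it.

Run:
```python
import cv2,numpy as np
a=cv2.resize(cv2.imread("pics/t1.png")[150:250,160:290],(520,400),interpolation=2)
b=cv2.resize(cv2.imread("pics/t1s.png")[50:130,270+0:340+0+4],None,fx=5,fy=5,interpolation=2)
b=cv2.resize(cv2.imread("pics/t1s.png")[60:130,255:325] if 0 else cv2.imread("pics/t1s.png")[40:130,665-288-112+0:760-288-112+0],(280,400))
b=cv2.imread("pics/t1s.png")[50:120,265:365];b=cv2.resize(b,(270,400)) if 0 else cv2.resize(b,(400,280),interpolation=2)
cv2.imwrite("pics/t1z.png",a);cv2.imwrite("pics/t1sz.png",b)
```

```text
(no output)
```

View pics/t1z.png

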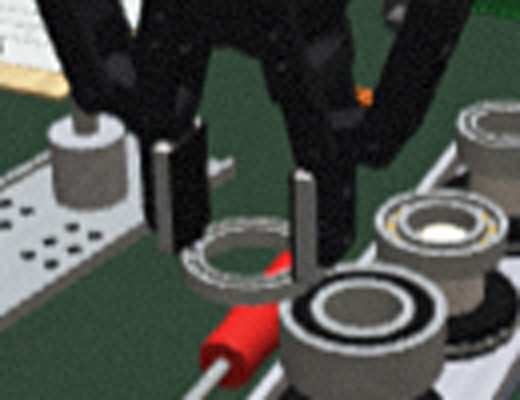

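View pics/t1sz.png

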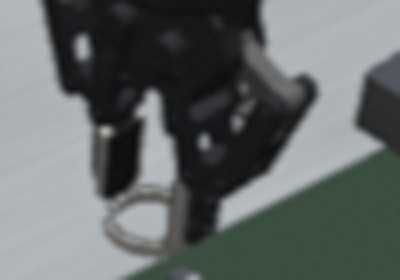

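Run:
```python
from h import *
for n in ("t1","t1s"):
    W=cloud(pickle.load(open(n+".pkl","rb")));c=pickle.load(open(n+".pkl","rb"))["image"].astype(int)
    m=(np.abs(W[...,0]-431)<50)&(np.abs(W[...,1]-96)<50)&(W[...,2]>100)&(W[...,2]<175)
    p=W[m];b=c[m].mean(-1)
    for z in range(100,175,5):
        q=p[(p[:,2]>=z)&(p[:,2]<z+5)]; 
        if len(q):print(n,z,len(q),np.round(q.min(0)[:2]),np.round(q.max(0)[:2]))
    br=p[(b>70)&(p[:,2]<145)];
    A=np.c_[br[:,:2]-br[:,:2].mean(0),np.ones(len(br))];s=np.linalg.lstsq(A,br[:,2],rcond=None)[0]
    print(len(br),"bright",np.round(br.min(0)),np.round(br.max(0)),"plane",s)
```

```text
t1 130 166 [411.  81.] [452. 118.]
t1 135 277 [406.  76.] [456. 118.]
t1 140 86 [401.  86.] [462. 111.]
t1 145 121 [400.  87.] [463. 112.]
t1 150 116 [399.  87.] [464. 111.]
t1 155 122 [400.  87.] [463. 111.]
t1 160 134 [399.  87.] [463. 112.]
t1 165 124 [399.  87.] [463. 112.]
t1 170 120 [399.  88.] [463. 111.]
422 bright [402.  76. 130.] [455. 118. 145.] plane [-2.28640445e-02  5.39421388e-03  1.35687501e+02]
t1s 130 50 [416.  75.] [452. 110.]
t1s 135 131 [411.  75.] [457. 113.]
t1s 140 44 [401.  75.] [462. 106.]
t1s 145 52 [402.  82.] [464. 105.]
t1s 150 57 [400.  81.] [465. 107.]
t1s 155 63 [401.  81.] [464. 107.]
t1s 160 62 [400.  83.] [465. 105.]
t1s 165 53 [402.  82.] [465. 105.]
t1s 170 55 [405.  82.] [464. 105.]
198 bright [401.  75. 131.] [458. 113. 144.] plane [-9.82362756e-03  3.03450119e-03  1.36741460e+02]
```

The cloud shows the bearing level and centred in the jaws: x 411–452, y 76–118, tilt under 0.03. It is held near the pad ends, though, so I'll pick the others lower. Next is placing this one gently.

Run:
```python
from h import *
place("thin"); snap("side","t2"); snap("scene","t2s")
a=cv2.resize(cv2.imread("pics/t2.png")[160:310,0:160],(400,375),interpolation=2)
b=cv2.resize(cv2.imread("pics/t2s.png")[140:260,350:478],(400,375),interpolation=2)
cv2.imwrite("pics/t2b.png",np.hstack([a,b]))
```

```text
over 5.8 [663.  170.8 115.1] gap 37.2 F [ 0.3 -0.3 -0.5]
pre 7.0 [663.7 171.1  30.6] gap 37.0 F [-0.3  0.3 -1.1]
touch True 7.5 [663.4 171.   24.9] gap 37.1 F [-1.4  0.   7. ]
```

View pics/t2b.png

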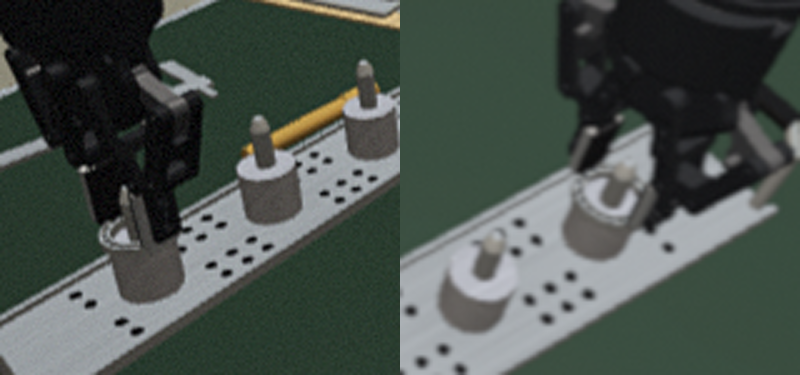

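The bearing is over the pin and resting on the shoulder. Contact came at TCP z 24.9, the same as at pickup. Releasing it and picking the sealed bearing 10 mm lower.

```bash
sed -i 's/6.3,26,1/6.3,16,1/; s/-81.7,24,2/-81.7,14,2/; s/-171.0,27,3/-171.0,15,3/' h.py
python3 - <<'E'
from h import *
leave("thin"); pick("sealed"); snap("side","s1"); snap("scene","s1s")
a=cv2.imread("pics/s1.png")[:, :400]; b=cv2.imread("pics/s1s.png")[:,112:]
cv2.imwrite("pics/s1b.png",np.hstack([a,b]))
a=cv2.resize(cv2.imread("pics/s1.png")[120:300,150:350],(400,360),interpolation=2)
b=cv2.resize(cv2.imread("pics/s1s.png")[150:250,370:481],(400,360),interpolation=2)
cv2.imwrite("pics/s1z.png",np.hstack([a,b]))
E
```

```text
open 8.2 [662.9 170.9  24.4] gap 85.4 F [-0.4  0.3 -0.3]
down 11.5 [441.5   6.3  16.4] gap 85.4 F [0.1 0.1 0.8]
clamped 11.9 [441.7   6.4  16.8] gap 60.2 F [-2.5  0.7 17.5]
lifted 13.2 [440.9   6.3 114.6] gap 60.1 F [-0.2 -0.5 -3.5]
```

View pics/s1b.png

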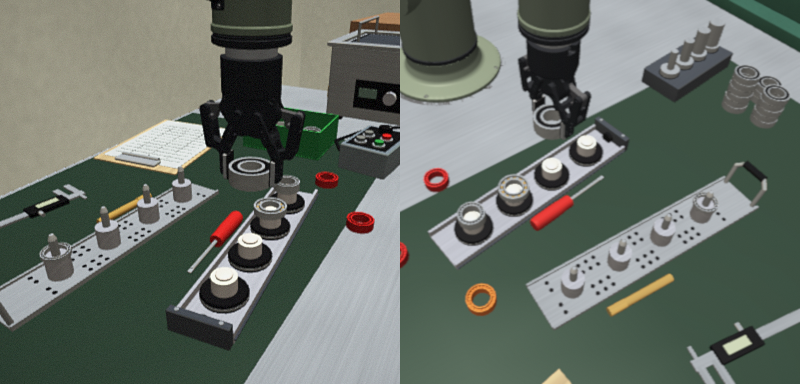

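View pics/s1z.png

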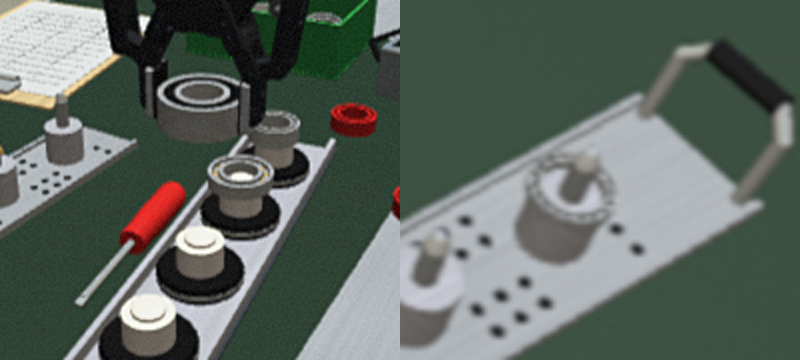

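The thin bearing lies flat on post 1 (crop 570,190), and the sealed bearing is held level (crop 200,100). I'll place it and then pick the open one.

Run:
```python
from h import *
place("sealed"); leave("sealed"); pick("open"); snap("side","o1"); snap("scene","o1s")
a=cv2.imread("pics/o1.png")[:, :400]; b=cv2.imread("pics/o1s.png")[:,112:]
cv2.imwrite("pics/o1b.png",np.hstack([a,b]))
```

```text
over 14.9 [657.2  81.3 115.1] gap 59.8 F [ 0.7  0.3 -3.5]
pre 16.2 [657.9  81.7  22.6] gap 60.4 F [ 0.3  0.4 -2.4]
touch True 16.7 [657.7  81.6  17. ] gap 60.1 F [-1.8  0.1  8.5]
open 17.1 [656.9  81.5  16.1] gap 85.2 F [ 1.   0.1 -0.1]
down 20.6 [452.6 -81.7  14.4] gap 85.5 F [ 0.3  0.5 -0.5]
clamped 21.0 [452.5 -81.7  14.7] gap 52.6 F [-2.2  1.  17.7]
lifted 22.3 [452.1 -81.7 114.6] gap 52.1 F [-0.3 -0.5 -1.7]
```

View pics/o1b.png

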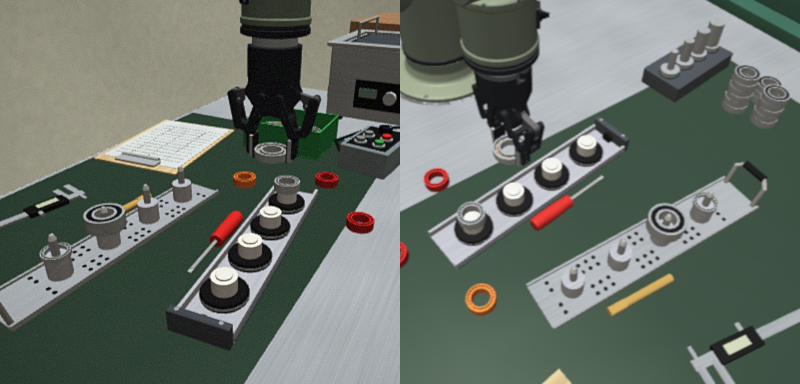

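Sealed is on post 2 (scene half 665,222). Open is held level (side 271,150). Next: place it, then pick the needle bearing.

Run:
```python
from h import *
place("open"); leave("open"); pick("needle"); snap("side","n1"); snap("scene","n1s")
a=cv2.imread("pics/n1.png")[:, :400]; b=cv2.imread("pics/n1s.png")[:,112:]
cv2.imwrite("pics/n1b.png",np.hstack([a,b]))
```

```text
over 23.9 [651.6  -8.5 115. ] gap 52.5 F [ 0.6 -1.5 -1.5]
pre 25.3 [652.4  -8.2  20.6] gap 51.9 F [-0.4 -1.  -0.6]
touch True 25.8 [652.1  -8.2  14.9] gap 52.8 F [-1.4  0.3  9.1]
open 26.2 [651.5  -8.2  14.2] gap 85.6 F [-0.1 -0.3  0.3]
down 29.6 [ 463.  -171.1   15.5] gap 85.5 F [0.4 0.2 1. ]
clamped 30.1 [ 462.9 -171.1   15.6] gap 45.3 F [-3.3  1.  17.2]
lifted 31.3 [ 462.4 -170.9  114.5] gap 45.1 F [ 0.2 -0.5 -0.5]
```

View pics/n1b.png

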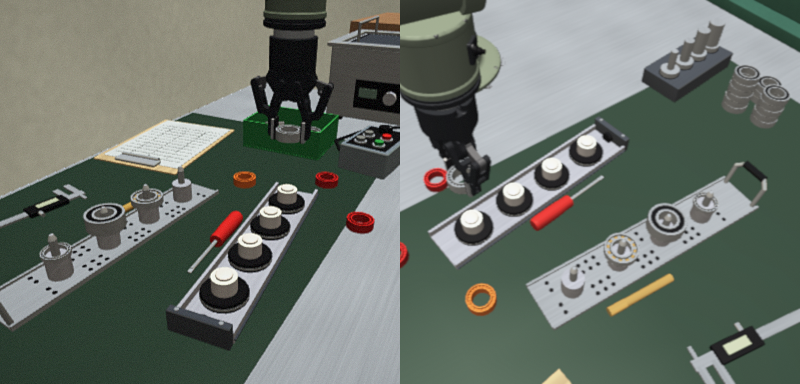

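The open bearing is on post 3 (scene half 620,250), and the needle bearing is held over its empty carrier. I'll place it, move clear and check everything.

Run:
```python
from h import *
place("needle"); leave("needle"); movep([520,-20,260],Rz(0)); st()
snap("side","f"); snap("scene","fs")
a=cv2.resize(cv2.imread("pics/f.png")[150:310,0:240],(400,267),interpolation=2); b=cv2.resize(cv2.imread("pics/fs.png")[150:340,220:480],(400,292),interpolation=2)[:267]
cv2.imwrite("pics/fb.png",np.hstack([a,b]))
for n in ("f","fs"):
    W=cloud(pickle.load(open(n+".pkl","rb"))).reshape(-1,3)
    for (x,y),t,r,k in zip(P,(7,24,13,17),(21,31,27.5,23.5),B):
        d=np.hypot(W[:,0]-x,W[:,1]-y); m=(d>15)&(d<r+6)&(np.abs(W[:,2]-42-t)<5); p=W[m]
        s=np.linalg.lstsq(np.c_[p[:,:2]-p[:,:2].mean(0),np.ones(len(p))],p[:,2],rcond=None)[0]
        c,rr=cv2.minEnclosingCircle(p[:,:2].astype(np.float32))
        print(n,k,"tilt",np.round(s[:2],3),"top",round(np.median(p[:,2]),1),"exp",42+t,"off",np.round(np.array(c)-(x,y),1),round(rr,1))
```

```text
over 32.9 [645.8 -98.4 115.1] gap 45.5 F [-0.7  0.4 -1.7]
pre 34.2 [646.7 -98.   21.6] gap 45.3 F [ 0.4  0.1 -1. ]
touch True 34.7 [646.3 -97.9  15.8] gap 45.2 F [-1.4  0.5  7.4]
open 35.2 [645.8 -97.9  15.1] gap 85.2 F [ 1.  -0.5  0.4]
 37.2 [520.4 -20.5 259.2] gap 85.1 F [-0.3  0.1 -0.1]
f thin tilt [ 0.004 -0.007] top 47.0 exp 49 off [0.5 2.1] 21.9
f sealed tilt [ 0.007 -0.003] top 64.2 exp 66 off [0.1 0.8] 32.3
f open tilt [0.006 0.007] top 52.5 exp 55 off [-0.2  1.1] 28.1
f needle tilt [ 0.008 -0.003] top 56.6 exp 59 off [2.  2.5] 25.2
fs thin tilt [-0.007  0.008] top 47.5 exp 49 off [-0.8 -0.3] 21.8
fs sealed tilt [-0.001  0.006] top 64.9 exp 66 off [-0.2 -0.6] 31.8
fs open tilt [0.005 0.003] top 53.4 exp 55 off [ 0.4 -0.8] 27.9
fs needle tilt [-0.004  0.008] top 57.4 exp 59 off [ 0.1 -1. ] 23.8
```

View pics/fb.png

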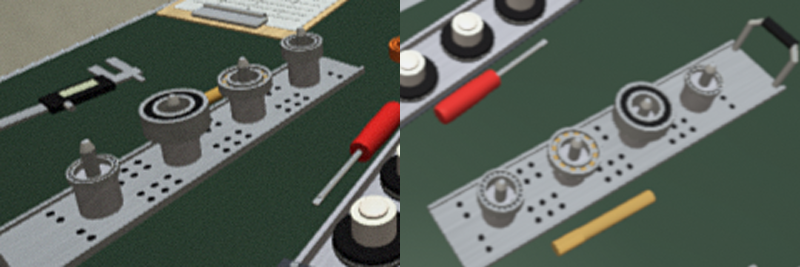

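All four lie flat, in order from the hoop: thin (702,85), sealed (643,112), open (573,152), needle (500,195). Handing in.

```bash
python3 -c "
from workcell import *
finish_job()"
```

```text
the job is handed in; nothing more can be done
```

All four bearings are on the wash rack in their original order. From the hoop grip they stand thin, sealed, open, needle, which matches their order from the rail's stop plate. I handed the job in at about 37 s of the 93 s allowed.

- **Lowering:** Each bearing was lowered under a 6 N contact guard. Contact came within 1 mm of its pickup height, and only then did I open the gripper.
- **Last checks, from two cameras:** All four lie flat, with tilt at most 0.01 rad, and sit centred on their posts to about 1–3 mm. The gripper was empty and clear of everything.
- **Heights:** The bearing tops read 1–2.5 mm below nominal. They read about the same on the carriers before I moved anything, so I put this down to camera calibration.
- **Finger gap:** The gap read 37 mm on the 42 mm bearing, because I gripped it near the pad ends. It was level and centred when I checked. I gripped the other three about 10 mm lower, and their gaps read about 2–3 mm under the bearing diameter.

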